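# Hold the lab discard bin open by its press lever

## Robot

A 7-joint arm with a two-finger parallel gripper is mounted at the origin on the work surface. World frame = base frame: x ahead of the robot, y to its left, z up, the work surface at z = 0. Lengths are in m, angles in rad, forces in N, time in s.
With the tool pointing down it reaches from about 0.425 to 0.875 m from the base axis. Payload 4.7 kg.
Tool frame: the origin (TCP) lies on the centre line of the jaws, within the pads' length; the fingertips stand ahead of it and the grasp point (between the pads) lies 2 mm behind it (nose_length is the z of the fingertips in the tool frame, in m); z points along the fingers, y is the line along which they close (so a half turn about z gives the same grasp; the last joint's range is limited). The gripper opens to 87 mm and grips with 3 to 60 N. Pads are 19 mm wide; open, the fingers measure 117 mm over their backs; the gripper's body (75 mm by 190 mm) begins 51 mm behind the grasp point.
Start: joints at [0.014, 0.321, -0.07, 1.45, 0.023, 1.371, -0.057], TCP at [0.65, -0, 0.24] pointing down, gripper open.
Joint ranges: [-2.86, 2.86], [-0.3, 2.09], [-1.38, 1.24], [0.06, 2.45], [-1.56, 4.7], [0.09, 2.05], [-2.69, 2.69]. Speed limits (rad/s): [2.57, 2.57, 3.14, 3.14, 3.14, 3.14, 3.14].

## Interface

Orientations are given as a rotation vector (axis times angle).
In Python, from bench import * gives the robot as it stands.
- The arm moves only by the tool send_rows, never from a script. Its arguments are lists of equal length, an entry for each row: "xyz": the shift along the tool's x, y, z in mm, a list of three; "dr": the turn, a rotation vector about the tool's x, y, z in rad, a list of three. A call has exactly 10 rows; each row is the pose to reach, as a shift and turn from the pose commanded when the call began, along the tool's axes at that moment; what a row does not reach only later rows make up. A row lasts 1/12 s, in which the tool goes at most 41.7 mm and 7.16 degrees, less where a joint would pass 70% of its speed; a pose out of reach is approached as far as the arm can. A call with a gripper value outside its range is refused whole. "jaw" is the finger opening in mm, from 0 to 87, set as the call begins (left out, the last holds). The fingers move at their own pace and stop on an object; "grip_force" is the grip in N (left out, the last holds). Time passes only in rows, so rows that repeat a pose let the fingers close, or fill a call up. It gives the time, the measured TCP pose, the force, the opening and the grip force at its end, in the units of the state.
- get_state(): the state, without advancing time (a new reading comes with each control period).
- get_image(name): name is "scene" or "side" or "wrist"; returns the picture (420x560x3 uint8, red, green, blue); there is no depth.
- calibration(name): a dict with "vfov" (degrees; the focal length in pixels is half the picture's height over the tangent of half this angle, whatever the lens; pixels are square), "cx", "cy" (the principal point, pixels), "rvec" (rotation vector, rad) and "tvec" (3), from world to camera coordinates, as OpenCV has them; the wrist camera has in their place "hand_eye" (4x4, takes a point from camera to tool coordinates, whose origin is the TCP and whose axes are the flange's). Camera axes: x right, y down, z forward; pixel columns grow to the right and rows downward; lengths in m; the calibration is good to about 2 mm. A picture is of the moment at which its call begins: read the wrist's pose just before it. calibration takes no time and is no camera call.
- close_job(): hands the job in; it is judged then, once.
The state is a dict: "time": time; "joint_positions": joint angles; "qd": joint speeds; "joint_torque": joint torques, N m; "position": TCP position; "tool_rot": TCP orientation; "ft_force": force on the tool from outside, world axes, zero at the start; "torque": the same for the moment, N m; "grip_width": opening from 0.0 (shut) to 1.0 (fully open); "grip_force": force on a finger pad.
Only numpy, scipy, OpenCV 4.12 (cv2) and the standard library are available. Lean on these libraries where they do the work, as an engineer would, in place of code of your own. Each camera call takes 0.05 s, during which the arm holds its last target. There are 200 camera calls.

## Task

A colleague with both hands full of used tubes needs the steel discard bin open: with your fingertips press down the paddle at the long end of the bin's side lever, slowly so that the heavy lid does not fly up, all the way to the lever's stop, and keep it pressed so that the lid stays wide open; the program finishes while still holding the lever down. Do not touch the lid itself, which is soiled, and leave the bottle, jar, beaker and tube rack standing where they are.

Things in the scene. Friction and masses are not known exactly. Their poses are not given: they have to be found in the camera images.
- bin: The discard bin, fixed: an open steel box 200 mm deep (its x), 180 mm wide (y), 175 mm high, with a hinged steel lid (top face 180 mm up, wire handle up to 212 mm). Origin: centre of its underside, on the bench; z up. Its -x side is the front, where the lever's paddle sticks out; the lid's hinge runs along the top of the rear (+x) side; the lever runs along the -y side
- paddle (a point): Centre of the upper face of the paddle: flat rubber-topped plate 44 mm (along the lever) x 48 mm, 9 mm thick, at the end of the lever's long arm, in front of the bin. Moves with the lever: 238 mm above the bench at rest, about 104 mm fully pressed. Axes as the bin's at rest. Its face tilts 0.24 rad at rest (edge nearest the bin lower), level half-way, 0.29 rad the other way at the stop
- lever_pivot (a point): The lever's pivot on the bin's -y side, 161 mm up; the lever turns about a level line through it along the bin's y. Its straight steel bar (8 mm wide, 16 mm high) reaches 255 mm to the middle of the paddle, whose face lies 17 mm above the bar's centre line, and 57 mm the other way, where the short end lies under a pin on the lid's side near the hinge
- lever (a joint): Angle of the lever in rad: 0 at rest (paddle up), grows as the paddle is pressed down, 0.53 at its stop. It takes 4 to 20 N at the paddle, most at the start of the travel; let go, it comes back up as the lid falls shut
- lid (a joint): Opening angle of the lid in rad: 0 shut, about 1.1 with the lever at its stop; about 2.2 rad per rad of the lever. The lid is a steel plate of 1.0 to 1.7 kg and is raised by the lever's short end
- lid_front (a point): Middle of the lid's front edge, on its upper face; swings up and back as the lid opens. Not to be touched
- bottle_mid (a point): Bystander: centre of an amber glass bottle, 68 mm across, 128 mm high, standing loose on the bench
- jar_mid (a point): Bystander: centre of a white plastic jar, 84 mm across, 125 mm high, standing loose on the bench
- rack_mid (a point): Bystander: middle (60 mm up) of a blue tube rack with black-capped tubes, 170 mm (its x) by 66 mm by 120 mm high, standing loose on the bench
- beaker_mid (a point): Bystander: middle of a clear plastic beaker, 68 mm across, 85 mm high, standing loose on the bench

How it is judged:
By the outcome, as a careful person would: the job done as asked, in the order asked, and still so for the second after the job is handed in, while the arm keeps its last pose, push and grip.
It also fails if it takes over 35 s, if anything falls off the work surface, if the arm or the gripper's body presses on something with over 40 N, if the wrist force passes 120 N, or if a joint passes its speed limit or range.

## Working session

There is one attempt and no reset: what is moved stays moved. The work goes in short steps, Python scripts to look and compute and a tool call to move; the robot and the scene stay as the last step left them, time stands still between calls to the robot, and variables do not carry over. Pictures are saved under pics/ and viewed, at most 10 in all, crops included, and the job is handed in when it is done.

Besides the shell and the picture viewer there is one more tool, called after "Emit:" as a command line: name --argument value ..., lists and objects as JSON in quotes. send_rows: Moves the arm, as the interface text tells. Its arguments: {"type":"object","properties":{"xyz":{"type":"array"},"dr":{"type":"array"},"jaw":{"type":"number"},"grip_force":{"type":"number"}},"required":["xyz","dr"]}

```bash
mkdir -p pics
python3 - <<'E'
from bench import *
import cv2,numpy as np
s=get_state();print(s['time'],s['position'],s['tool_rot'],s['ft_force'])
for n in('scene','side'):
    cv2.imwrite(f'pics/{n}0.png',get_image(n)[:,:,::-1]);print(n,calibration(n))
print(calibration('wrist'))
try: print(nose_length)
except Exception as e: print(e)
E
```

```text
0.0 [ 6.49473399e-01 -5.74495848e-05  2.38449209e-01] [-2.2205192  -2.220561    0.00226425] [ 0.64550635  0.36478028 -0.19839562]
scene {'vfov': 56.52399516430502, 'cx': 280.2976121857122, 'cy': 210.01462564706807, 'rvec': array([ 2.07230538,  1.45665634, -0.50511624]), 'tvec': array([-0.22410299, -0.2935817 ,  1.40805806])}
side {'vfov': 42.76681894758635, 'cx': 286.14367994126627, 'cy': 210.70652149169783, 'rvec': array([ 0.04681256, -2.67750394,  1.55156742]), 'tvec': array([0.56090188, 0.12103607, 1.48535563])}
{'vfov': 62.034910939019184, 'cx': 274.0396988950638, 'cy': 210.49514336695327, 'hand_eye': array([[ 1.52892164e-04, -9.66152065e-01, -2.57973186e-01,
         6.99928753e-02],
       [ 9.99999932e-01,  2.34260301e-04, -2.84676563e-04,
        -1.45836180e-03],
       [ 3.35473726e-04, -2.57973125e-01,  9.66152035e-01,
        -1.44678119e-01],
       [ 0.00000000e+00,  0.00000000e+00,  0.00000000e+00,
         1.00000000e+00]])}
0.017
```

View pics/scene0.png

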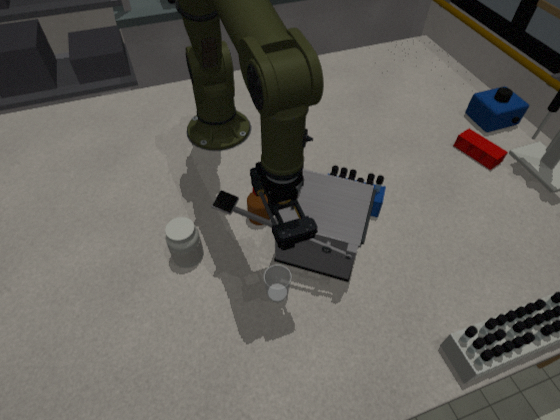

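View pics/side0.png

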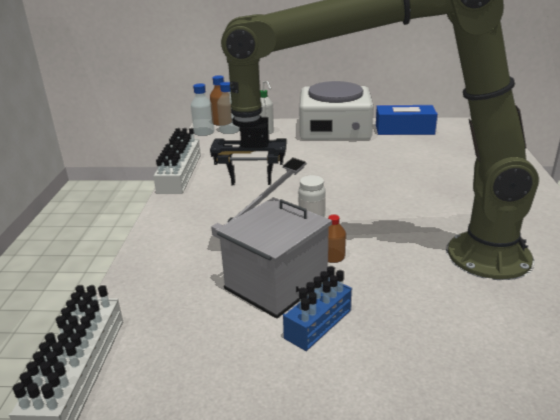

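The scene view shows the paddle at about (226,202), with the lever running right to the bin and the gripper hovering over it. The side view shows the paddle at about (294,164), the lid corners at about (214,230), (265,200), (329,238) and (278,265), and the front edge on the right.

```bash
cat > h.py <<'E'
from bench import *
import cv2,numpy as np
from scipy.spatial.transform import Rotation as R
def cam(n,s=None):
    c=calibration(n);f=210/np.tan(np.radians(c['vfov']/2));K=np.array([[f,0,c['cx']],[0,f,c['cy']],[0,0,1]])
    if n=='wrist':
        T=np.eye(4);T[:3,:3]=R.from_rotvec(s['tool_rot']).as_matrix();T[:3,3]=s['position'];T=np.linalg.inv(T@c['hand_eye'])
        return K,T[:3,:3],T[:3,3]
    return K,cv2.Rodrigues(c['rvec'])[0],c['tvec']
def plane(c,p,z):
    K,r,t=c;d=r.T@np.linalg.inv(K)@[*p,1];o=-r.T@t;return o+d*(z-o[2])/d[2]
def tri(c1,p1,c2,p2):
    P=[c[0]@np.c_[c[1],c[2]] for c in(c1,c2)]
    X=cv2.triangulatePoints(P[0],P[1],np.float64(p1),np.float64(p2))[:,0];return X[:3]/X[3]
E
python3 - <<'E'
from h import *
a=cv2.imread('pics/scene0.png');b=cv2.imread('pics/side0.png')
C=cam('scene');D=cam('side')
def blob(im,x0,y0,x1,y1,th=50):
    m=(im[y0:y1,x0:x1].max(2)<th).astype(np.uint8)
    n,l,s,c=cv2.connectedComponentsWithStats(m);i=1+s[1:,4].argmax();return c[i]+[x0,y0],s[i]
pa,sa=blob(a,205,185,245,220);pb,sb=blob(b,278,152,312,178)
print(pa,sa,pb,sb,'paddle',tri(C,pa,D,pb))
print('planes',plane(C,pa,.238),plane(D,pb,.238))
for p in[(214,230),(265,200),(329,238),(278,265)]: print('lid',plane(D,p,.18))
for n,p,z,c in[('jar',(181,226),.125,C),('jar s',(312,183),.125,D),('bott s',(335,219),.128,D),('beak',(277,272),.085,C)]: print(n,plane(c,p,z))
o=np.vstack([cv2.resize(a[170:270,200:390],(760,400)[:2],interpolation=2)[:300],cv2.resize(b[145:245,200:390],(760,400),interpolation=2)[:300]])
cv2.imwrite('pics/c1.png',o)
E
```

```text
[225.36363636 201.55681818] [  8   6  25  22 352] [293.91729323 164.05263158] [  6   7  20  11 133] paddle [ 0.53948271 -0.09352398  0.23222318]
planes [ 0.54577568 -0.09399582  0.238     ] [ 0.5385188  -0.08196565  0.238     ]
lid [0.7227499  0.16809242 0.18      ]
lid [0.61224164 0.01727886 0.18      ]
lid [0.44747307 0.20081197 0.18      ]
lid [0.55948002 0.30974808 0.18      ]
jar [ 0.48989295 -0.20505274  0.125     ]
jar s [ 0.49006119 -0.19043629  0.125     ]
bott s [0.42743479 0.0265623  0.128     ]
beak [ 0.67256105 -0.01527439  0.085     ]
```

View pics/c1.png

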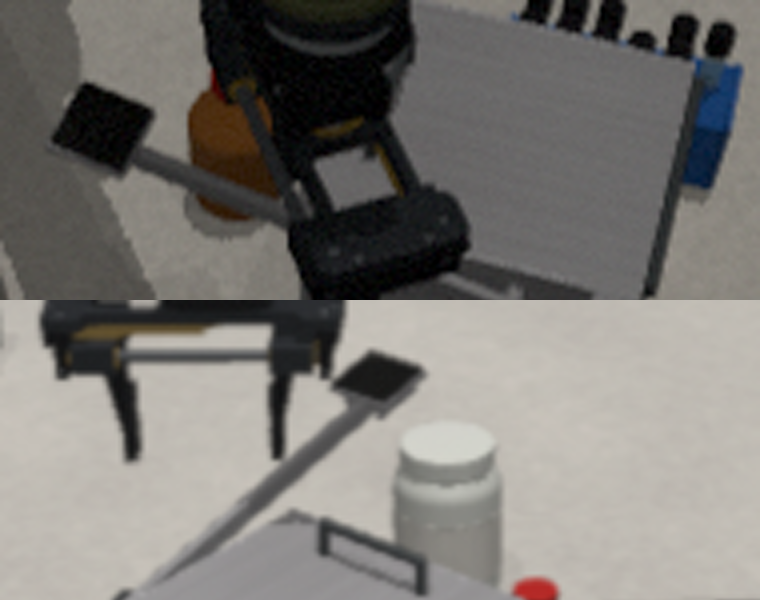

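The triangulated paddle is at about (0.540,-0.093), z 0.232, which agrees with the expected 0.238. The bin's x axis points about 50° from world x. The crops show nothing between the gripper and the paddle, except that the fingertips must rise first.

Emit:
send_rows --xyz '[[0,0,-20],[0,0,-45],[0,0,-75],[-10,-15,-80],[-30,-35,-80],[-50,-60,-80],[-70,-85,-80],[-85,-105,-80],[-92,-111,-80],[-92,-111,-80]]' --dr '[[0,0,0],[0,0,0],[0,0,0.1],[0,0,0.2],[0,0,0.3],[0,0,0.4],[0,0,0.5],[0,0,0.6],[0,0,0.7],[0,0,0.7]]' --jaw 0 --grip_force 20

```text
time: 0.93
position: [0.5373, -0.0949, 0.3199]
tool_rot: [2.852, 1.315, -0.001]
ft_force: [-0.4, -0.5, 0.5]
grip_width: 0.326
grip_force: 0.0
```

Run:
```python
from h import *
s=get_state();print(s['time'],s['position'],R.from_rotvec(s['tool_rot']).as_matrix().round(3),s['ft_force'],s['joint_positions'].__str__(),s['grip_width'])
w=get_image('wrist')[:,:,::-1];a=get_image('scene')[:,:,::-1];b=get_image('side')[:,:,::-1]
for n,i in zip('wab',(w,a,b)): cv2.imwrite(f'pics/{n}1.png',i)
np.savez('s1.npz',position=s['position'],tool_rot=s['tool_rot'])
cv2.imwrite('pics/c2.png',np.vstack([np.hstack([cv2.resize(w,(400,300)),cv2.resize(a[150:285,180:360],(400,300))]),np.hstack([cv2.resize(b[100:280,200:440],(400,300)),cv2.resize(b[130:205,250:350],(400,300))])]))
```

```text
0.9333 [ 0.53726897 -0.09488848  0.31986169] [[ 0.65   0.76  -0.   ]
 [ 0.76  -0.65  -0.001]
 [-0.001  0.001 -1.   ]] [-0.41731363 -0.51630365  0.52264873] [ 0.07772905  0.07072225  0.05068028  1.58723153 -0.00257792  1.4836143
 -0.57859219] 0.3258613627073665
```

View pics/c2.png

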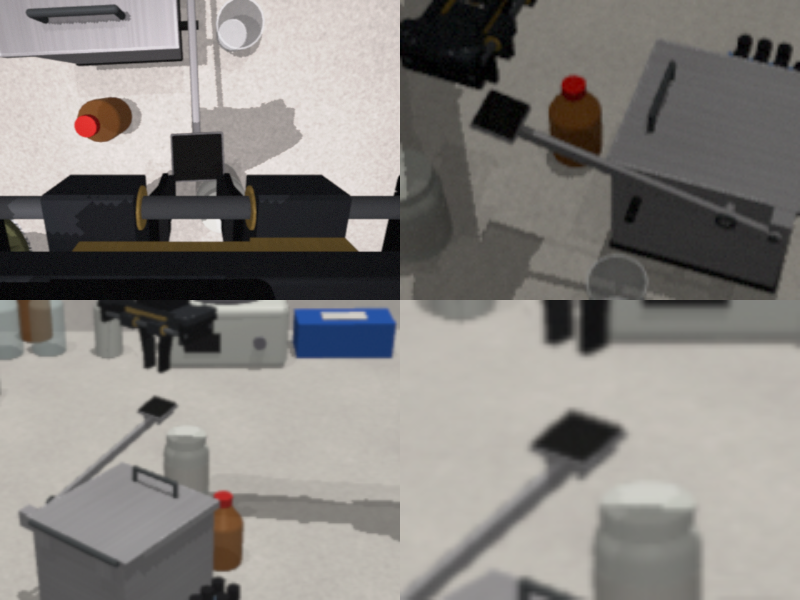

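The wrist view (at half scale) shows the paddle centred at about (197,156), with the lever running straight up the picture, so the yaw is right. The scene inset shows the pivot at about (727,221), and the fingers are still closing.

Run:
```python
from h import *
s=dict(np.load('s1.npz'));W=cam('wrist',s);C=cam('scene');D=cam('side')
p=np.array([197,156])*1.4
sc=np.array([500-400,116])*.45+[180,150]; sd=np.array([156,408-300])*.6+[200,100]
print('wrist',plane(W,p,.236));print('w-sc',tri(W,p,C,sc));print('sc-sd',tri(C,sc,D,sd),sc,sd)
print('edges',[plane(W,np.array(q)*1.4,.236).round(3) for q in((172,157),(222,155),(196,134),(198,180))])
pv=plane(C,np.array([727-400,221])*.45+[180,150],.161);print('pivot',pv)
x=s['position'];print('yaw tool x',np.degrees(np.arctan2(.76,.65)))
d=pv-plane(W,p,.236);print(np.degrees(np.arctan2(d[1],d[0])),np.hypot(*d[:2]))
```

```text
wrist [ 0.53907208 -0.09324551  0.236     ]
w-sc [ 0.53786879 -0.09446752  0.22737313]
sc-sd [ 0.54010846 -0.09432846  0.22990291] [225.  202.2] [293.6 164.8]
edges [array([ 0.52 , -0.078,  0.236]), array([ 0.558, -0.108,  0.236]), array([ 0.552, -0.076,  0.236]), array([ 0.524, -0.113,  0.236])]
pivot [0.6970032  0.09768729 0.161     ]
yaw tool x 49.460848258516556
50.40395968397303 0.24778533816623333
```

Emit:
send_rows --xyz '[[0,0,15],[0,0,30],[0,0,42],[0,0,50],[0,0,55],[0,0,58],[0,0,61],[0,0,64],[0,0,67],[0,0,70]]' --dr '[[0,0,0],[0,0,0],[0,0,0],[0,0,0],[0,0,0],[0,0,0],[0,0,0],[0,0,0],[0,0,0],[0,0,0]]' --jaw 0

```text
time: 1.92
position: [0.539, -0.0928, 0.2507]
tool_rot: [2.847, 1.324, 0.001]
ft_force: [-3.4, -0.5, 8.4]
grip_width: 0.01
grip_force: 4.0
```

Emit:
send_rows --xyz '[[0,0,3],[-1,0,6],[-1,0,9],[-2,0,12],[-3,0,15],[-4,0,18],[-5,0,21],[-6,0,24],[-6,0,27],[-7,0,30]]' --dr '[[0,0,0],[0,0,0],[0,0,0],[0,0,0],[0,0,0],[0,0,0],[0,0,0],[0,0,0],[0,0,0],[0,0,0]]'

```text
time: 2.75
position: [0.5354, -0.0976, 0.2267]
tool_rot: [2.846, 1.323, 0.008]
ft_force: [-10.7, 1.7, 28.6]
grip_width: 0.002
grip_force: 13.8
```

Run:
```python
from h import *
a=get_image('scene')[:,:,::-1];b=get_image('side')[:,:,::-1]
cv2.imwrite('pics/c3.png',np.hstack([cv2.resize(a[130:285,180:387],(400,300)),cv2.resize(b[100:280,200:440],(400,300))]))
```

```text
(no output)
```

View pics/c3.png

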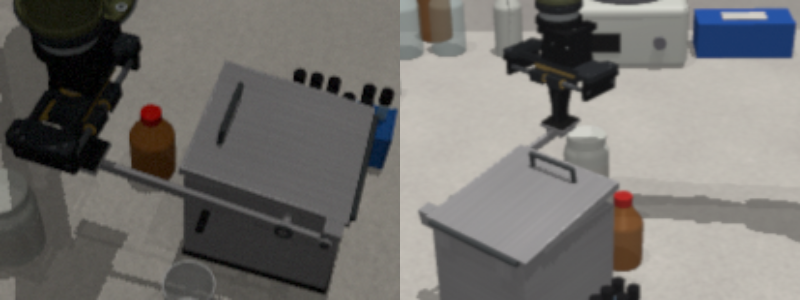

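The fingers are on the paddle at about (90,155) in the left inset, and the lid has started to rise. I'll continue at the same slow pace.

Emit:
send_rows --xyz '[[0,0,3],[-1,0,6],[-1,0,9],[-2,0,12],[-2,0,15],[-2,0,18],[-3,0,21],[-3,0,24],[-4,0,27],[-4,0,30]]' --dr '[[0,0,0],[0,0,0],[0,0,0],[0,0,0],[0,0,0],[0,0,0],[0,0,0],[0,0,0],[0,0,0],[0,0,0]]'

```text
time: 3.68
position: [0.5327, -0.1008, 0.1924]
tool_rot: [2.847, 1.324, 0.004]
ft_force: [-4.2, -0.2, 12.7]
grip_width: 0.007
grip_force: 6.0
```

Emit:
send_rows --xyz '[[0,0,3],[0,0,6],[0,0,9],[0,0,12],[0,0,15],[0,0,18],[0,0,21],[0,0,24],[0,0,27],[1,0,30]]' --dr '[[0,0,0],[0,0,0],[0,0,0],[0,0,0],[0,0,0],[0,0,0],[0,0,0],[0,0,0],[0,0,0],[0,0,0]]'

```text
time: 4.52
position: [0.533, -0.1005, 0.1617]
tool_rot: [2.847, 1.324, 0.002]
ft_force: [-4.5, -1.6, 10.8]
grip_width: 0.005
grip_force: 5.4
```

Run:
```python
from h import *
a=get_image('scene')[:,:,::-1];b=get_image('side')[:,:,::-1]
cv2.imwrite('pics/c4.png',np.hstack([cv2.resize(a[130:285,180:387],(400,300)),cv2.resize(b[100:280,200:440],(400,300))]))
```

```text
(no output)
```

View pics/c4.png

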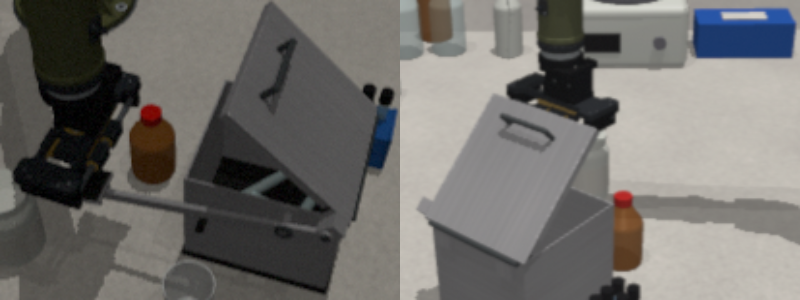

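The lid is about half open and clear of the gripper, and the bystanders haven't moved.

Emit:
send_rows --xyz '[[0,0,3],[0,0,6],[1,0,9],[1,0,12],[2,0,15],[2,0,18],[3,0,21],[3,0,24],[4,0,27],[4,0,30]]' --dr '[[0,0,0],[0,0,0],[0,0,0],[0,0,0],[0,0,0],[0,0,0],[0,0,0],[0,0,0],[0,0,0],[0,0,0]]'

```text
time: 5.45
position: [0.5354, -0.0976, 0.1324]
tool_rot: [2.848, 1.323, 0.001]
ft_force: [-5.8, 0.6, 15.8]
grip_width: 0.009
grip_force: 8.1
```

Emit:
send_rows --xyz '[[0,0,1],[0,0,2],[0,0,4],[1,0,5],[1,0,6],[1,0,7],[1,0,8],[1,0,9],[1,0,10],[1,0,10]]' --dr '[[0,0,0],[0,0,0],[0,0,0],[0,0,0],[0,0,0],[0,0,0],[0,0,0],[0,0,0],[0,0,0],[0,0,0]]'

```text
time: 6.28
position: [0.5365, -0.0963, 0.1234]
tool_rot: [2.848, 1.324, 0.003]
ft_force: [-8.0, 1.2, 18.6]
grip_width: 0.003
grip_force: 9.8
```

Emit:
send_rows --xyz '[[0,0,1],[0,0,1],[0,0,2],[0,0,2],[0,0,3],[0,0,3],[0,0,4],[0,0,4],[0,0,4],[0,0,4]]' --dr '[[0,0,0],[0,0,0],[0,0,0],[0,0,0],[0,0,0],[0,0,0],[0,0,0],[0,0,0],[0,0,0],[0,0,0]]'

```text
time: 7.12
position: [0.5366, -0.0963, 0.1228]
tool_rot: [2.848, 1.324, 0.004]
ft_force: [-15.2, 1.8, 38.1]
grip_width: 0.003
grip_force: 19.6
```

The tip moved only 0.6 mm while the force rose by 20 N, so the lever is on its stop. I'll ease the push a little and check.

Emit:
send_rows --xyz '[[0,0,-1],[0,0,-1.5],[0,0,-1.5],[0,0,-1.5],[0,0,-1.5],[0,0,-1.5],[0,0,-1.5],[0,0,-1.5],[0,0,-1.5],[0,0,-1.5]]' --dr '[[0,0,0],[0,0,0],[0,0,0],[0,0,0],[0,0,0],[0,0,0],[0,0,0],[0,0,0],[0,0,0],[0,0,0]]'

```text
time: 7.95
position: [0.5366, -0.0963, 0.123]
tool_rot: [2.848, 1.324, 0.004]
ft_force: [-12.7, 0.9, 31.2]
grip_width: 0.006
grip_force: 15.9
```

Run:
```python
from h import *
a=get_image('scene')[:,:,::-1];b=get_image('side')[:,:,::-1]
cv2.imwrite('pics/c5.png',np.hstack([cv2.resize(a[130:285,180:387],(400,300)),cv2.resize(b[100:280,200:440],(400,300))]))
```

```text
(no output)
```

View pics/c5.png

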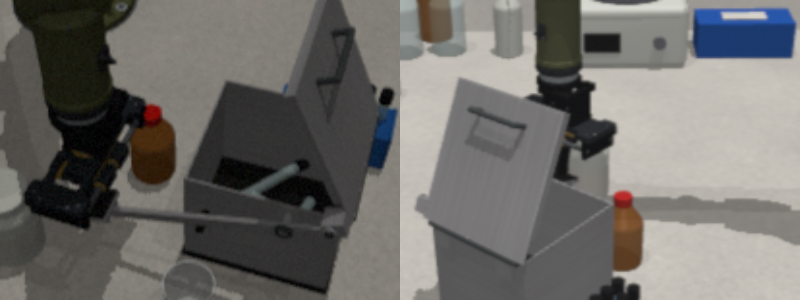

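The lid is wide open (about 1.1 rad), the lever is held on its stop at about 31 N, and the bottle, jar, beaker and rack haven't moved.

```bash
python3 -c "
from bench import *
print(close_job())"
```

```text
the job is handed in; nothing more can be done
None
```

The job is handed in: the fingertips are holding the paddle down at the lever's stop with about 31 N, the lid is wide open and was not touched, and the bottle, jar, beaker and rack are still standing where they were.

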